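# Slide the specimen carrier under the microscope head

## Task

Slide the flat specimen carrier, nose first and flat on the bench, in under the microscope's head between the two legs of its foot, until it meets the yielding stop hidden under there, and push that stop back about 6 mm (no more than 10). The stop's depth can only be found by feel: go gently, never touch the underside of the head or force the carrier against the legs, then let go of it there and leave the other things on the bench alone.

Things in the scene. Friction and masses are not known exactly. Their poses are not given: they have to be found in the camera images.
- carrier_fin (a point): Specimen carrier, loose, 0.3 kg: flat aluminium plate 175 x 90 x 8 mm on the bench, its long side along x. This point: centre, 30 mm up, of the upright fin at its rear, the part to hold (34 along x, 14 thick in y, top 52 mm above the bench). x points to the nose, z up. A glass dish fixed near the nose (64 across, rim 36 mm up) is centred 115 mm ahead.
- carrier_nose (a point): Middle of the carrier's front (nose) edge, 4 mm above the bench, 155 mm ahead of the fin's centre; same axes. The plate ends 20 mm behind the fin's centre.
- microscope: Fixed stereo microscope. Origin: on the bench below the middle of the head's front edge; x points in under the head (slide that way), z up. Its foot has two legs 20 mm high along x from -25 to 150 mm, inner faces at y = +-47.5 mm (95 mm channel, bare bench between); flared lead-ins widen the mouth and end at x = -55 mm. Over 15 N of the carrier on it is too much; the robot should not push it.
- head: The microscope's head, cream and black; origin and axes as the microscope. It reaches from x = 0 to 135 mm and 55 mm to either side; its flat underside is 52 mm above the bench (16 mm over the dish's rim) and it rises to about 250 mm. The carrier must not touch it.
- stop (a joint): How far the stop is pushed in (m): 0 at the start, must end at 0.003 to 0.010. A rubber pad 70 mm wide, 4 to 20 mm above the bench, on a stiff slide between the legs: yields at about 8 N, stays where left; over 20 N is too much. Its face starts at an unmeasured depth 44 to 76 mm behind the head front. Sliding the carrier takes 1 to 4 N, more if pressed down.
- jar: Bystander: closed amber glass jar, 60 mm across, 100 mm high; origin at the centre of its underside. The jar and the carrier stand on opposite sides of the microscope, either way round.
- beaker: Bystander: open glass beaker, 68 mm across, 85 mm high; origin at the centre of its underside.
- dishes: Bystander: stack of three plastic dishes, 90 mm across, 45 mm high; origin at the centre of its underside.

How it is judged:
On the way, in this order (a step that is already met when the one before it is completed fails the run):
1. the carrier's nose is in under the head, between the legs, the stop still untouched (x of carrier_nose in the frame of microscope between 0.003 and 0.09 m and y of carrier_nose in the frame of microscope between -0.012 and 0.012 m and value of joint stop below 0.001 m), for 0.1 s.
2. the carrier's nose has pushed the stop back by at least 3 mm (value of joint stop above 0.003 m and x of carrier_nose in the frame of microscope above 0.045 m), for 0.1 s.
At the end, for the whole second after the job is handed in: The carrier lies flat and still on the bench between the legs, square to the channel (within 0.08 rad, nose within 8 mm of the middle), its nose under the head at least 44 mm in, the stop pushed back 3 to 10 mm, and the carrier is let go of (value of joint stop between 0.003 and 0.01 m and x of carrier_nose in the frame of microscope between 0.044 and 0.09 m and y of carrier_nose in the frame of microscope between -0.008 and 0.008 m and angle between the x axis of carrier_fin and the x axis of microscope, either way round below 0.08 rad and angle between carrier_fin's own z axis and vertical below 0.05 rad and height (world z) of carrier_nose below 0.01 m and linear speed of carrier below 0.01 m/s); the robot touches nothing.
It fails at once if the carrier touches the head (more than 1 N) (contact force between carrier and head above 1 N).
It fails at once if the carrier is forced against the microscope (more than 15 N) (contact force between carrier and microscope above 15 N).
It fails at once if the stop is rammed (more than 20 N)  (contact force between carrier and stop above 20 N).
It fails at once if the robot pushes against the microscope (more than 5 N) (contact force between any of the arm, the fingers and microscope above 5 N).
It fails at once if a bystander is shifted by more than 15 mm (distance of any of jar, beaker, dishes from where it was at the start of the episode above 0.015 m).
It also fails if it takes over 72 s, if anything falls off the work surface, if the arm or the gripper's body presses on something with over 40 N, if the wrist force passes 120 N, or if a joint passes its speed limit or range.

## Robot

A 6-joint arm with a two-finger parallel gripper is mounted at the origin on the work surface. World frame = base frame: x ahead of the robot, y to its left, z up, the work surface at z = 0. Lengths are in m, angles in rad, forces in N, time in s.
With the tool pointing down it reaches from about 0.425 to 0.95 m from the base axis. Payload 3.5 kg.
Tool frame: the origin (TCP) lies between the finger pads; the fingertips stand 14 mm ahead of it and the grasp point (between the pads) lies 5 mm behind it; z points along the fingers, y is the line along which they close (so a half turn about z gives the same grasp; the last joint's range is limited). The gripper opens to 85 mm and grips with 20 to 120 N. Pads are 22 mm wide; open, the fingers measure 114 mm over their backs; the gripper's body (76 mm by 85 mm) begins 54 mm behind the grasp point. The pads swing forward as they close: fully open they stand 13 mm farther back than shut.
Start: joints at [-1.359, 0.286, 1.577, -0, 1.279, -0.15], TCP at [0.239, -0.631, 0.245] pointing down, gripper open.
Joint ranges: [-2.77, 2.77], [-0.9, 2.22], [0.21, 2.48], [-1.53, 4.67], [0.24, 2.81], [-2.84, 2.84]. Speed limits (rad/s): [2.79, 2.79, 3.14, 3.14, 3.14, 3.14].

## Interface

Orientations are given as a unit quaternion [x, y, z, w].
In Python, from plant import * gives the robot as it stands.
- The arm moves only by the tool step_arm, never from a script. Its argument "commands" is a list of rows, each an object of numbers: "gripper": the gripper's target within -1 to 1 (shut at 1, half-way at 0, fully open at -1); "x", "y", "z": the shift along the tool's x, y, z in mm; "spin": the turn about the tool's z in degrees. A call has exactly 10 rows; each row shifts and turns the commanded pose from where the row before left it, along the tool's axes as they then stand; what a row does not reach is not made up. A row lasts 1/10 s, in which the tool goes at most 50 mm and 8.59 degrees, less where a joint would pass 70% of its speed; a pose out of reach is approached as far as the arm can. A call with a gripper value outside its range is refused whole. The fingers move at their own pace and stop on an object; "force" is the grip in N (left out, the last holds). Time passes only in rows, so rows that do not move let the fingers close, or fill a call up. It gives the time, the measured TCP pose, the force, the opening and the grip force at its end, in the units of the state.
- get_state(): the state, without advancing time (a new reading comes with each control period).
- read_camera(name): name is "side" or "top" or "wrist"; returns a dict with "color" (480x640x3 uint8, red, green, blue), "z_map" (480x640 float32, m along the optical axis (not along the pixel's ray), 0 where there is no reading), "fx", "fy", "cx", "cy" (pixels), "distortion" ([k1, k2, p1, p2, k3] as OpenCV has them; the pictures are not rectified), "eye" and "attitude" of the camera in the world; the wrist camera has in their place "mount" (4x4, takes a point from camera to tool coordinates, whose origin is the TCP and whose axes are the flange's). Camera axes: x right, y up, looking along -z (the intrinsics and any distortion apply to the point x, -y, -z); pixel columns grow to the right and rows downward; lengths in m; the calibration is good to about 2 mm. A picture is of the moment at which its call begins: read the wrist's pose just before it.
- sign_off(): hands the job in; it is judged then, once.
The state is a dict: "time": time; "qpos": joint angles; "dq": joint speeds; "joint_efforts": joint torques, N m; "eef_pos": TCP position; "tcp_rot": TCP orientation; "contact_force": force on the tool from outside, world axes, zero at the start; "wrist_torque": the same for the moment, N m; "opening": opening from 0.0 (shut) to 1.0 (fully open); "finger_force": force on a finger pad.
Only numpy, scipy, OpenCV 4.12 (cv2) and the standard library are available. Lean on these libraries where they do the work, as an engineer would, in place of code of your own. Each camera call takes 0.05 s, during which the arm holds its last target. There are 200 camera calls.

## Working session

There is one attempt and no reset: what is moved stays moved. The work goes in short steps, Python scripts to look and compute and a tool call to move; the robot and the scene stay as the last step left them, time stands still between calls to the robot, and variables do not carry over. Pictures are saved under pics/ and viewed, at most 11 in all, crops included, and the job is handed in when it is done.

Besides the shell and the picture viewer there is one more tool, called after "Emit:" as a command line: name --argument value ..., lists and objects as JSON in quotes. step_arm: Moves the arm, as the interface text tells. Its arguments: {"type":"object","properties":{"commands":{"type":"array"},"force":{"type":"number"}},"required":["commands"]}

```bash
mkdir -p pics; cat > h.py <<'E'
import numpy as np, cv2
from plant import *
from scipy.spatial.transform import Rotation as R
def campose(c,st=None):
    if 'eye' in c:
        a=np.array(c['attitude'],float)
        M=R.from_quat(a).as_matrix() if a.size==4 else a.reshape(3,3)
        return np.array(c['eye']),M
    m=np.array(c['mount']); T=R.from_quat(st['tcp_rot']).as_matrix()
    return np.array(st['eef_pos'])+T@m[:3,3], T@m[:3,:3]
def rays(c,uv,st=None):
    K=np.array([[c['fx'],0,c['cx']],[0,c['fy'],c['cy']],[0,0,1]])
    p=cv2.undistortPoints(np.array(uv,float).reshape(-1,1,2),K,np.array(c['distortion'],float)).reshape(-1,2)
    e,M=campose(c,st)
    return e,np.c_[p[:,0],-p[:,1],-np.ones(len(p))]@M.T
def onplane(c,uv,z,st=None):
    e,d=rays(c,uv,st); return e+d*((z-e[2])/d[:,2])[:,None]
def cloud(c,st=None):
    v,u=np.nonzero(c['z_map']>0); z=c['z_map'][v,u]
    e,d=rays(c,np.c_[u,v],st); return u,v,e+d*z[:,None]
def save(n,c): cv2.imwrite('pics/'+n+'.png',c['color'][:,:,::-1])
E
python3 - <<'E'
from h import *
import pickle
s=get_state();print(s)
for n in('top','side'):
    c=read_camera(n);save(n,c);pickle.dump(c,open(n+'.pkl','wb'));print(n,c['eye'],c['attitude'],c['fx'],c['distortion'])
E
```

```text
{'time': 0.0, 'qpos': array([-1.35899413e+00,  2.87169259e-01,  1.57816771e+00,  4.41791774e-05,
        1.27864289e+00, -1.50007129e-01]), 'dq': array([ 0.00050309, -0.00223546,  0.0012608 , -0.00073026, -0.0006918 ,
       -0.00066608]), 'joint_efforts': array([-1.57266353e-03, -4.05986774e+01, -2.92627949e+01, -1.86964189e-04,
        5.85495494e-03,  1.39592807e-06]), 'eef_pos': array([ 0.23882658, -0.63066483,  0.2439498 ]), 'tcp_rot': array([ 9.83681777e-01,  1.79913135e-01, -1.57377283e-05, -1.19368876e-03]), 'contact_force': array([-0.18280708, -0.52659133,  0.25315695]), 'wrist_torque': array([0.02994818, 0.019551  , 0.02386447]), 'finger_force': 0.0, 'opening': 0.9996374342275435}
top [0.53423019 0.00307905 1.0985044 ] [-0.01858547  0.0247027   0.70991187 -0.70361175] 572.8030389984775 [-0.06192662  0.          0.          0.          0.        ]
side [0.32302017 0.67438062 0.62516207] [-0.08513318  0.42872584  0.88690574 -0.14948145] 470.58618629778323 [-0.11743024  0.          0.          0.          0.        ]
```

View pics/top.png

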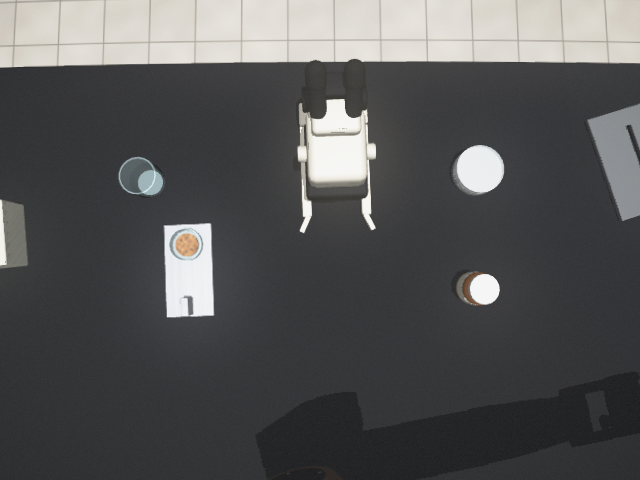

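View pics/side.png

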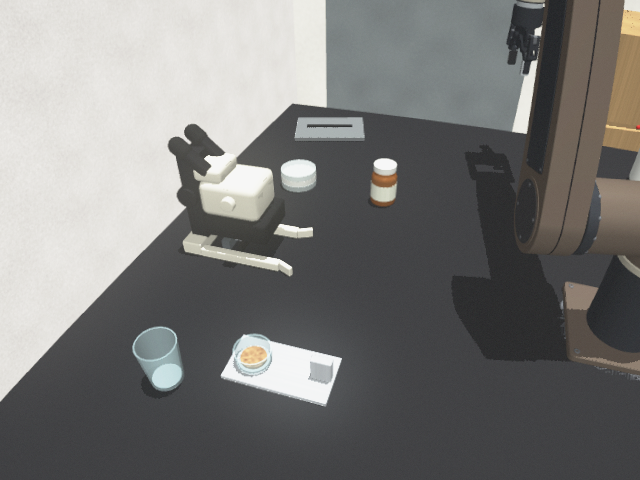

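The top view shows the carrier at about (188,270) with its nose up, fin at (186,306) and dish at (187,244). The microscope is at (337,150) with its mouth tips at (303,231) and (373,228). The beaker is at (140,178), the dish stack at (478,170) and the jar at (480,289). The side view agrees.

```bash
python3 - <<'E'
from h import *
import pickle
c=pickle.load(open('top.pkl','rb'));g=cv2.cvtColor(c['color'],cv2.COLOR_RGB2GRAY)
m=np.zeros_like(g);m[215:325,155:222]=(g[215:325,155:222]>110)
cn=max(cv2.findContours(m,0,2)[0],key=cv2.contourArea)
P=onplane(c,cn.reshape(-1,2),.008)
r=cv2.minAreaRect((P[:,:2]*1000).astype(np.float32));print('plate',r,cv2.boxPoints(r))
u,v,X=cloud(c)
sel=(X[:,2]>.044)&(X[:,2]<.06)&(u>155)&(u<222)&(v>280)&(v<325)
print('fin top',X[sel].mean(0),np.ptp(X[sel],axis=0),sel.sum())
# legs: points 12..28mm high, bright
sel=(X[:,2]>.013)&(X[:,2]<.027)&(g[v,u]>120)&(u>290)&(u<385)
L=X[sel]; print(len(L),L.min(0),L.max(0))
for lo in np.arange(.56,.86,.02):
    q=L[(L[:,0]>=lo)&(L[:,0]<lo+.02)]
    if len(q):
        a=np.median(q[:,1]);A=q[q[:,1]>np.mean([q[:,1].max(),q[:,1].min()])];B=q[q[:,1]<=np.mean([q[:,1].max(),q[:,1].min()])]
        print(round(lo,2),len(A),len(B),*[f(z[:,1]) if len(z) else 0 for z in(A,B) for f in(np.min,np.max)])
# head top
H=X[(X[:,2]>.1)&(X[:,2]<.2)&(g[v,u]>120)&(u>290)&(u<385)];print('head',H.min(0),H.max(0))
E
```

```text
plate ((540.9647827148438, 260.7987365722656), (177.07408142089844, 92.28144073486328), 2.030731439590454) [[450.84833 303.7731 ]
 [454.11835 211.54964]
 [631.08124 217.82437]
 [627.8112  310.04785]]
fin top [0.47433264 0.25628847 0.05195933] [0.03310572 0.01470098 0.01325159] 162
850 [ 0.61019896 -0.09512752  0.01371464] [0.84176169 0.04747371 0.02685069]
0.6 28 15 0.035490010915979565 0.04716841515507037 -0.09512752273006592 -0.08529583318854836
0.62 59 67 0.02785550274901104 0.0451510627835608 -0.09325661552795034 -0.07414482831076921
0.64 104 84 0.025876692941980983 0.043106726937535145 -0.08777865169461209 -0.07049953477630823
0.66 77 80 0.025835572126345855 0.04297145229287556 -0.08635229239677726 -0.06935040038666897
0.68 43 26 0.03690518091458996 0.04289591819368775 -0.08668182839771157 -0.08236719521332046
0.7 46 21 0.036810290736812995 0.0445502512609408 -0.08491694241372756 -0.08250804748031304
0.72 43 20 0.0368725002261712 0.044674981699244394 -0.08536511669625914 -0.08285073688977122
0.74 10 5 0.03861906279768623 0.044337622342813875 -0.08351220586942242 -0.08122510784542526
0.76 4 4 0.04399004771791741 0.04604845294965009 0.04026201790685583 0.04223733033053454
0.78 42 17 0.040105550999845904 0.04604382929921885 -0.08401344395052393 -0.08007541539985956
0.8 29 17 0.039875783145435766 0.04593050623099753 -0.08250280107108082 -0.08000447336149515
0.82 6 2 0.03789658478112595 0.04747371011020943 -0.08231838743775104 -0.08221946339375001
0.84 0 1 0 0 0.04171826663072485 0.04171826663072485
head [ 0.68058379 -0.08515823  0.1240492 ] [0.81372976 0.04598817 0.19999954]
```

Emit:
step_arm --commands '[{"gripper": -1,"spin": 6.2},{"gripper": -1,"spin": 6.2},{"gripper": -1,"spin": 6.2},{"gripper": -1,"x": 27,"y": -37},{"gripper": -1,"x": 27,"y": -37},{"gripper": -1,"x": 27,"y": -37},{"gripper": -1,"x": 27,"y": -37},{"gripper": -1,"x": 27,"y": -37},{"gripper": -1,"x": 27,"y": -37},{"gripper": -1,"x": 27,"y": -37}]' --force 30

```text
invalid input
```

Emit:
step_arm --commands '[{"gripper": -1,"x": 27,"y": -37},{"gripper": -1,"x": 27,"y": -37},{"gripper": -1,"x": 27,"y": -37},{"gripper": -1,"y": -44},{"gripper": -1,"y": -44},{"gripper": -1,"y": -44},{"gripper": -1,"y": -44},{"gripper": -1,"y": -44},{"gripper": -1},{"gripper": -1}]'

```text
invalid input
```

```bash
python3 - <<'E'
from h import *
import pickle
s=get_state();c=read_camera('wrist');save('w1',c);pickle.dump((s,c),open('w1.pkl','wb'))
print(s['time'],s['eef_pos'],s['tcp_rot'],s['qpos'],s['contact_force']);print(c['mount'],c['fx'])
E
```

```text
0.1 [ 0.23880745 -0.63072421  0.24406449] [ 9.83684449e-01  1.79899102e-01 -3.24563533e-05 -1.10356192e-03] [-1.35902713e+00  2.87103392e-01  1.57803699e+00  3.41977639e-06
  1.27866035e+00 -1.49999774e-01] [-0.01308614 -0.70157252  0.67168323]
[[-1.06464050e-03  9.48145377e-01  3.17835193e-01  8.12146309e-02]
 [ 9.99999430e-01  1.03643023e-03  2.57848593e-04 -3.94910538e-05]
 [-8.49360511e-05  3.17835286e-01 -9.48145940e-01 -1.28876092e-01]
 [ 0.00000000e+00  0.00000000e+00  0.00000000e+00  1.00000000e+00]] 428.8757970384543
```

View pics/w1.png

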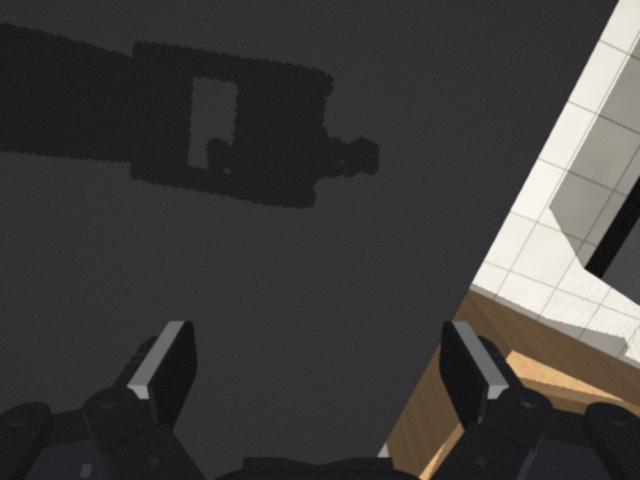

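Rows evidently need every key. The camera sits 81 mm ahead on tool x, so I will look with it facing the microscope and turn half round before gripping.

Emit:
step_arm --commands '[{"gripper": -1,"x": 0,"y": 0,"z": 0,"spin": 6.2},{"gripper": -1,"x": 0,"y": 0,"z": 0,"spin": 6.2},{"gripper": -1,"x": 0,"y": 0,"z": 0,"spin": 6.2},{"gripper": -1,"x": 27,"y": -37,"z": 0,"spin": 0},{"gripper": -1,"x": 27,"y": -37,"z": 0,"spin": 0},{"gripper": -1,"x": 27,"y": -37,"z": 0,"spin": 0},{"gripper": -1,"x": 27,"y": -37,"z": 0,"spin": 0},{"gripper": -1,"x": 27,"y": -37,"z": 0,"spin": 0},{"gripper": -1,"x": 27,"y": -37,"z": 0,"spin": 0},{"gripper": -1,"x": 27,"y": -37,"z": 0,"spin": 0}]' --force 30

```text
time: 1.15
eef_pos: [0.4188, -0.3636, 0.2451]
tcp_rot: [1.0, 0.018, -0.0, -0.0]
contact_force: [1.4, 0.2, 0.2]
opening: 0.999
finger_force: 0.0
```

Emit:
step_arm --commands '[{"gripper": -1,"x": 20,"y": -40,"z": 0,"spin": 0},{"gripper": -1,"x": 20,"y": -40,"z": 0,"spin": 0},{"gripper": -1,"x": 20,"y": -40,"z": 0,"spin": 0},{"gripper": -1,"x": 0,"y": -45,"z": 0,"spin": 0},{"gripper": -1,"x": 0,"y": -45,"z": 0,"spin": 0},{"gripper": -1,"x": 0,"y": -45,"z": 0,"spin": 0},{"gripper": -1,"x": 0,"y": -45,"z": 0,"spin": 0},{"gripper": -1,"x": 0,"y": -42,"z": 0,"spin": 0},{"gripper": -1,"x": 0,"y": 0,"z": 0,"spin": 0},{"gripper": -1,"x": 0,"y": 0,"z": 0,"spin": 0}]'

```text
time: 2.15
eef_pos: [0.4653, -0.0208, 0.2452]
tcp_rot: [1.0, 0.02, -0.0, 0.0]
contact_force: [0.0, 0.5, 0.3]
opening: 0.998
finger_force: 0.0
```

```bash
python3 - <<'E'
from h import *
import pickle
s=get_state();c=read_camera('wrist');save('w2',c);pickle.dump((s,c),open('w2.pkl','wb'))
print(s['time'],s['eef_pos'],s['tcp_rot'],s['qpos'],s['contact_force'])
E
```

```text
2.15 [ 0.46525314 -0.02075924  0.24518964] [ 9.99803461e-01  1.98236034e-02 -6.13480406e-05  2.45245768e-04] [-2.62715609e-01 -1.90935732e-01  2.07265190e+00 -5.30699649e-04
  1.25985761e+00  1.26859328e+00] [0.0447664  0.53005801 0.3443168 ]
```

View pics/w2.png

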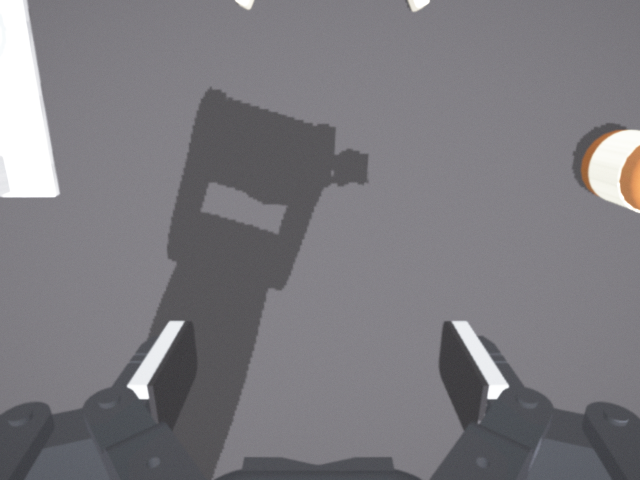

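The view shows only the lead-in tips at (245,3) and (418,4), so I move 90 mm ahead, still clear of the head, for a proper look.

Emit:
step_arm --commands '[{"gripper": -1,"x": 30,"y": 0,"z": 0,"spin": 0},{"gripper": -1,"x": 30,"y": 0,"z": 0,"spin": 0},{"gripper": -1,"x": 30,"y": 0,"z": 0,"spin": 0},{"gripper": -1,"x": 0,"y": 0,"z": 0,"spin": 0},{"gripper": -1,"x": 0,"y": 0,"z": 0,"spin": 0},{"gripper": -1,"x": 0,"y": 0,"z": 0,"spin": 0},{"gripper": -1,"x": 0,"y": 0,"z": 0,"spin": 0},{"gripper": -1,"x": 0,"y": 0,"z": 0,"spin": 0},{"gripper": -1,"x": 0,"y": 0,"z": 0,"spin": 0},{"gripper": -1,"x": 0,"y": 0,"z": 0,"spin": 0}]'

```text
time: 3.2
eef_pos: [0.5552, -0.018, 0.2456]
tcp_rot: [1.0, 0.019, 0.0, 0.0]
contact_force: [0.7, 0.5, 0.3]
opening: 1.003
finger_force: 0.0
```

```bash
python3 - <<'E'
from h import *
import pickle
s=get_state();c=read_camera('wrist');save('w3',c);pickle.dump((s,c),open('w3.pkl','wb'))
print(s['time'],s['eef_pos'],s['tcp_rot'])
E
```

```text
3.2 [ 0.55520378 -0.0180385   0.24558612] [9.99826491e-01 1.86263294e-02 2.11191774e-04 6.09005385e-05]
```

View pics/w3.png

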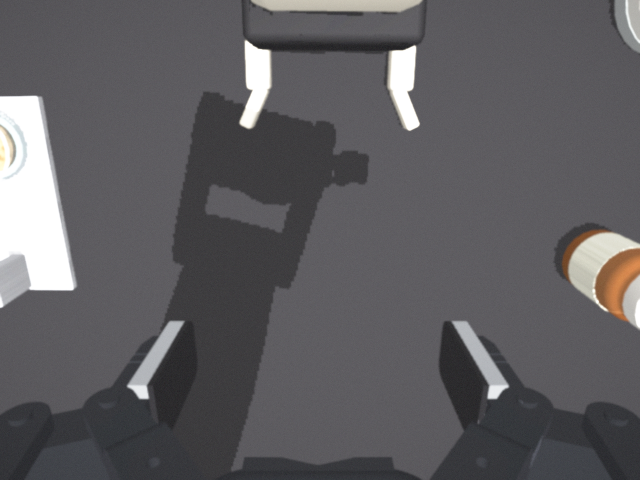

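The mouth shows well. Left leg column spans 246–271 and right 388–415 at rows 50–88, with tips near (245,127) and (411,129). The head front is the dark edge at row ~48.

```bash
python3 - <<'E'
from h import *
import pickle
s,c=pickle.load(open('w3.pkl','rb'));g=cv2.cvtColor(c['color'],cv2.COLOR_RGB2GRAY).astype(int)
Z=c['z_map']
u,v,X=cloud(c,s);A=np.full(g.shape+(3,),np.nan);A[v,u]=X
for r in range(56,130,6):
    row=g[r,230:430]>140; e=np.nonzero(np.diff(row.astype(int)))[0]+230.5
    if len(e)>=2: print(r,e,np.round(onplane(c,np.c_[e,[r]*len(e)],.02,s)[:,:2]*1000,1).tolist())
print('leg z',A[70,258],A[70,402],'bench',A[200,420],A[70,330])
# top cam legs edges at z=.02
c2=pickle.load(open('top.pkl','rb'));g2=cv2.cvtColor(c2['color'],cv2.COLOR_RGB2GRAY)
for r in range(194,214,4):
    row=(g2[r,290:390]>110).astype(int);e=np.nonzero(np.diff(row))[0]+290.5
    print(r,e,np.round(onplane(c2,np.c_[e,[r]*len(e)],.02)[:,:2]*1000,1).tolist())
# tips
m=(g>140).astype(np.uint8);m[:52]=0;m[135:]=0;m[:,:230]=0;m[:,430:]=0
for cn in cv2.findContours(m,0,2)[0]:
    if cv2.contourArea(cn)>100:
        b=cn.reshape(-1,2);P=onplane(c,b,.02,s);print('tip',P[P[:,0].argmin()]*1000)
        print(cv2.approxPolyDP(cn,2.5,True).reshape(-1,2).tolist(), np.round(onplane(c,cv2.approxPolyDP(cn,2.5,True).reshape(-1,2),.02,s)[:,:2]*1000).tolist())
# dark head front edge: pts at z .05-.11
q=X[(X[:,2]>.045)&(X[:,2]<.2)&(u>250)&(u<420)&(v<70)];
for lo in np.arange(.05,.2,.02):
    k=q[(q[:,2]>=lo)&(q[:,2]<lo+.02)]
    if len(k):print(lo,len(k),k[:,0].min(),np.percentile(k[:,0],5),k[:,1].min(),k[:,1].max())
E
```

```text
56 [244.5 270.5 388.5 415.5] [[663.9, 42.0], [664.5, 22.0], [667.9, -68.6], [668.7, -89.4]]
62 [244.5 270.5 388.5 415.5] [[659.5, 42.0], [660.2, 22.0], [663.6, -68.9], [664.4, -89.8]]
68 [244.5 270.5 388.5 414.5] [[655.2, 42.1], [655.8, 22.0], [659.2, -69.3], [660.1, -89.5]]
74 [244.5 271.5 387.5 414.5] [[650.8, 42.2], [651.5, 21.2], [654.8, -68.9], [655.7, -89.9]]
80 [244.5 271.5 387.5 413.5] [[646.4, 42.2], [647.0, 21.1], [650.4, -69.2], [651.2, -89.6]]
86 [245.5 271.5 387.5 413.5] [[641.9, 41.5], [642.6, 21.1], [645.9, -69.6], [646.8, -90.0]]
92 [250.5 268.5 389.5 407.5] [[637.6, 37.6], [638.0, 23.5], [641.5, -71.6], [642.1, -85.7]]
98 [248.5 266.5 391.5 409.5] [[633.0, 39.2], [633.5, 25.0], [637.1, -73.5], [637.7, -87.8]]
104 [245.5 263.5 393.5 412.5] [[628.4, 41.7], [628.8, 27.4], [632.6, -75.5], [633.2, -90.6]]
110 [243.5 260.5 396.5 414.5] [[623.7, 43.3], [624.2, 29.8], [628.1, -78.3], [628.7, -92.7]]
116 [241.5 257.5 398.5 416.5] [[619.0, 45.0], [619.5, 32.2], [623.6, -80.3], [624.2, -94.7]]
122 [238.5 255.5 401.5 419.5] [[614.3, 47.5], [614.8, 33.8], [619.1, -83.2], [619.6, 
[... 1019 characters left out ...]
6458  20.        ]
[[270, 52], [245, 52], [246, 86], [252, 91], [239, 122], [247, 128], [253, 126], [271, 86]] [[667.0, 22.0], [667.0, 42.0], [642.0, 41.0], [638.0, 36.0], [614.0, 47.0], [610.0, 41.0], [612.0, 36.0], [643.0, 22.0]]
0.05 284 0.6653236456310283 0.6654960609850215 -0.07250736971862883 0.02951551240446952
0.07 550 0.665324534006651 0.6655764244174699 -0.0755576313658626 0.028816839431163956
0.09000000000000001 5936 0.6653928801647901 0.6674197953835198 -0.07572438029853883 0.0264525382993901
0.11000000000000001 1098 0.6811804764342846 0.6814795236955073 -0.06840396146658366 0.022749044480709038
0.13 568 0.680810547788208 0.681261786688524 -0.06307056652203963 0.01650583803666813
```

Emit:
step_arm --commands '[{"gripper": -1,"x": -35,"y": 0,"z": 0,"spin": 0},{"gripper": -1,"x": -36,"y": 0,"z": 0,"spin": 0},{"gripper": -1,"x": 0,"y": -40,"z": 0,"spin": 0},{"gripper": -1,"x": 0,"y": -40,"z": 0,"spin": 0},{"gripper": -1,"x": 0,"y": -40,"z": 0,"spin": 0},{"gripper": -1,"x": 0,"y": -40,"z": 10,"spin": 0},{"gripper": -1,"x": 0,"y": -40,"z": 20,"spin": 0},{"gripper": -1,"x": 0,"y": -40,"z": 20,"spin": 0},{"gripper": -1,"x": 0,"y": -37,"z": 25,"spin": 0},{"gripper": -1,"x": 0,"y": 0,"z": 25,"spin": 0}]'

```text
time: 4.25
eef_pos: [0.4737, 0.2598, 0.145]
tcp_rot: [1.0, 0.021, 0.001, -0.001]
contact_force: [0.6, -1.1, 0.1]
opening: 1.004
finger_force: 0.0
```

Emit:
step_arm --commands '[{"gripper": -1,"x": 0,"y": 0,"z": 0,"spin": 0},{"gripper": -1,"x": 0,"y": 0,"z": 0,"spin": 0},{"gripper": -1,"x": 0,"y": 0,"z": 0,"spin": 0},{"gripper": -1,"x": 0,"y": 0,"z": 0,"spin": 0},{"gripper": -1,"x": 0,"y": 0,"z": 0,"spin": 0},{"gripper": -1,"x": 0,"y": 0,"z": 0,"spin": 0},{"gripper": -1,"x": 0,"y": 0,"z": 0,"spin": 0},{"gripper": -1,"x": 0,"y": 0,"z": 0,"spin": 0},{"gripper": -1,"x": 0,"y": 0,"z": 0,"spin": 0},{"gripper": -1,"x": 0,"y": 0,"z": 0,"spin": 0}]'

```text
time: 5.25
eef_pos: [0.4741, 0.2561, 0.1453]
tcp_rot: [1.0, 0.019, -0.0, 0.0]
contact_force: [-0.8, -0.1, -0.3]
opening: 1.0
finger_force: 0.0
```

```bash
python3 - <<'E'
from h import *
import pickle
s=get_state();c=read_camera('wrist');save('w4',c);pickle.dump((s,c),open('w4.pkl','wb'))
print(s['time'],s['eef_pos'],s['tcp_rot'])
u,v,X=cloud(c,s)
q=X[(X[:,2]>.046)&(X[:,2]<.06)&(X[:,0]<.51)&(abs(X[:,1]-.256)<.03)]
print(len(q),q.min(0),q.max(0)); r=cv2.minAreaRect((q[:,:2]*1000).astype(np.float32));print(r)
E
```

```text
5.25 [0.4740978  0.25607954 0.14527148] [ 9.99827271e-01  1.85855788e-02 -6.99081896e-05  7.57984810e-06]
1473 [0.45687216 0.2496047  0.04602751] [0.49102813 0.26402777 0.05419314]
((473.90985107421875, 256.8138732910156), (34.027278900146484, 13.604357719421387), 1.557302713394165)
```

View pics/w4.png

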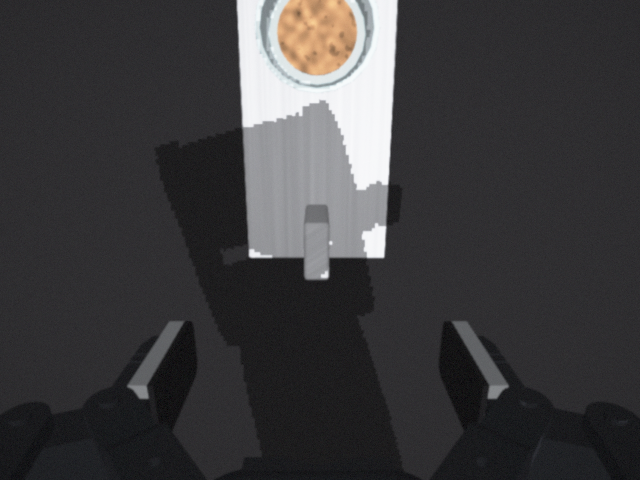

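The fin at (316,242) lies centred between the fingers, measured at (473.9, 256.8) mm with yaw ≈1.8°. Now the half turn, then down.

Emit:
step_arm --commands '[{"gripper": -1,"x": 0,"y": 0,"z": 0,"spin": -8.5},{"gripper": -1,"x": 0,"y": 0,"z": 0,"spin": -8.5},{"gripper": -1,"x": 0,"y": 0,"z": 0,"spin": -8.5},{"gripper": -1,"x": 0,"y": 0,"z": 0,"spin": -8.5},{"gripper": -1,"x": 0,"y": 0,"z": 0,"spin": -8.5},{"gripper": -1,"x": 0,"y": 0,"z": 0,"spin": -8.5},{"gripper": -1,"x": 0,"y": 0,"z": 0,"spin": -8.5},{"gripper": -1,"x": 0,"y": 0,"z": 0,"spin": -8.5},{"gripper": -1,"x": 0,"y": 0,"z": 0,"spin": -8.5},{"gripper": -1,"x": 0,"y": 0,"z": 0,"spin": -8.5}]'

```text
time: 6.3
eef_pos: [0.4741, 0.2561, 0.1453]
tcp_rot: [0.722, 0.691, -0.0, -0.0]
contact_force: [-0.7, 0.6, -0.5]
opening: 1.0
finger_force: 0.0
```

Emit:
step_arm --commands '[{"gripper": -1,"x": 0,"y": 0,"z": 0,"spin": -8.5},{"gripper": -1,"x": 0,"y": 0,"z": 0,"spin": -8.5},{"gripper": -1,"x": 0,"y": 0,"z": 0,"spin": -8.5},{"gripper": -1,"x": 0,"y": 0,"z": 0,"spin": -8.5},{"gripper": -1,"x": 0,"y": 0,"z": 0,"spin": -8.5},{"gripper": -1,"x": 0,"y": 0,"z": 0,"spin": -8.5},{"gripper": -1,"x": 0,"y": 0,"z": 0,"spin": -8.5},{"gripper": -1,"x": 0,"y": 0,"z": 0,"spin": -8.5},{"gripper": -1,"x": 0,"y": 0,"z": 0,"spin": -8.5},{"gripper": -1,"x": 0,"y": 0,"z": 0,"spin": -8.5}]'

```text
time: 7.3
eef_pos: [0.4741, 0.2561, 0.1453]
tcp_rot: [0.066, 0.998, -0.0, -0.0]
contact_force: [0.0, 0.5, 0.1]
opening: 0.999
finger_force: 0.0
```

Emit:
step_arm --commands '[{"gripper": -1,"x": 0,"y": 0,"z": 0,"spin": -8.5},{"gripper": -1,"x": 0,"y": 0,"z": 0,"spin": -1.2},{"gripper": -1,"x": 0,"y": 0,"z": 25,"spin": 0},{"gripper": -1,"x": 0,"y": 0,"z": 25,"spin": 0},{"gripper": -1,"x": 0,"y": 0,"z": 20,"spin": 0},{"gripper": -1,"x": 0,"y": 0,"z": 15,"spin": 0},{"gripper": -1,"x": 0,"y": 0,"z": 10,"spin": 0},{"gripper": -1,"x": 0,"y": 0,"z": 0,"spin": 0},{"gripper": -1,"x": 0,"y": 0,"z": 0,"spin": 0},{"gripper": -1,"x": 0,"y": 0,"z": 0,"spin": 0}]'

```text
time: 8.3
eef_pos: [0.4751, 0.2564, 0.0515]
tcp_rot: [-0.016, 1.0, 0.0, 0.001]
contact_force: [0.5, -0.5, -0.3]
opening: 1.001
finger_force: 0.0
```

Emit:
step_arm --commands '[{"gripper": -1,"x": 0,"y": 0,"z": 10,"spin": 0},{"gripper": -1,"x": 0,"y": 0,"z": 11,"spin": 0},{"gripper": -1,"x": 0,"y": 0,"z": 0,"spin": 0},{"gripper": 0,"x": 0,"y": 0,"z": 0,"spin": 0},{"gripper": 0,"x": 0,"y": 0,"z": 0,"spin": 0},{"gripper": 0.3,"x": 0,"y": 0,"z": 0,"spin": 0},{"gripper": 0.5,"x": 0,"y": 0,"z": 0,"spin": 0},{"gripper": 0.7,"x": 0,"y": 0,"z": 0,"spin": 0},{"gripper": 1,"x": 0,"y": 0,"z": 0,"spin": 0},{"gripper": 1,"x": 0,"y": 0,"z": 0,"spin": 0}]' --force 30

```text
time: 9.3
eef_pos: [0.4744, 0.2562, 0.0297]
tcp_rot: [-0.016, 1.0, 0.0, 0.0]
contact_force: [0.5, 0.5, 1.7]
opening: 0.16
finger_force: 29.7
```

Emit:
step_arm --commands '[{"gripper": 1,"x": 0,"y": 0,"z": 0,"spin": 0},{"gripper": 1,"x": 0,"y": 0,"z": 0,"spin": 0},{"gripper": 1,"x": 0,"y": 0,"z": 0,"spin": 0},{"gripper": 1,"x": 0,"y": 0,"z": 0,"spin": 0},{"gripper": 1,"x": 0,"y": 0,"z": 0,"spin": 0},{"gripper": 1,"x": 0,"y": 0,"z": 0,"spin": 0},{"gripper": 1,"x": 0,"y": 0,"z": 0,"spin": 0},{"gripper": 1,"x": 0,"y": 0,"z": 0,"spin": 0},{"gripper": 1,"x": 0,"y": 0,"z": 0,"spin": 0},{"gripper": 1,"x": 0,"y": 0,"z": 0,"spin": 0}]'

```text
time: 10.3
eef_pos: [0.4744, 0.2562, 0.0297]
tcp_rot: [-0.016, 1.0, 0.0, 0.0]
contact_force: [-1.2, 1.2, 5.5]
opening: 0.161
finger_force: 30.1
```

Emit:
step_arm --commands '[{"gripper": 1,"x": 0,"y": 0,"z": -0.4,"spin": 0},{"gripper": 1,"x": 0,"y": 0,"z": 0,"spin": 0},{"gripper": 1,"x": 2,"y": 0,"z": 0,"spin": 0},{"gripper": 1,"x": 5,"y": 0,"z": 0,"spin": 0},{"gripper": 1,"x": 8,"y": 0,"z": 0,"spin": 0},{"gripper": 1,"x": 8,"y": 0,"z": 0,"spin": 0},{"gripper": 1,"x": 6,"y": 0,"z": 0,"spin": 0},{"gripper": 1,"x": 4,"y": 0,"z": 0,"spin": 0},{"gripper": 1,"x": 2,"y": 0,"z": 0,"spin": 0},{"gripper": 1,"x": 0,"y": 0,"z": 0,"spin": 0}]' --force 60

```text
time: 11.3
eef_pos: [0.4384, 0.255, 0.0297]
tcp_rot: [-0.016, 1.0, -0.0, -0.001]
contact_force: [-0.8, 0.1, 4.0]
opening: 0.154
finger_force: 59.7
```

Emit:
step_arm --commands '[{"gripper": 1,"x": 0,"y": -5,"z": -0.2,"spin": 0},{"gripper": 1,"x": 1,"y": -12,"z": 0,"spin": 0},{"gripper": 1,"x": 1,"y": -18,"z": 0,"spin": 0},{"gripper": 1,"x": 1,"y": -20,"z": 0,"spin": 0},{"gripper": 1,"x": 1,"y": -20,"z": 0,"spin": 0},{"gripper": 1,"x": 1,"y": -20,"z": 0,"spin": 0},{"gripper": 1,"x": 1,"y": -20,"z": 0,"spin": 0},{"gripper": 1,"x": 1,"y": -15,"z": 0,"spin": 0},{"gripper": 1,"x": 0,"y": -10,"z": 0,"spin": 0},{"gripper": 1,"x": 0,"y": -5,"z": 0,"spin": 0}]'

```text
time: 12.3
eef_pos: [0.4363, 0.109, 0.0297]
tcp_rot: [-0.015, 1.0, 0.0, -0.001]
contact_force: [-0.4, 3.1, 2.4]
opening: 0.155
finger_force: 59.5
```

Emit:
step_arm --commands '[{"gripper": 1,"x": 0,"y": -5,"z": -0.2,"spin": 0},{"gripper": 1,"x": 0,"y": -12,"z": 0,"spin": 0},{"gripper": 1,"x": 1,"y": -18,"z": 0,"spin": 0},{"gripper": 1,"x": 1,"y": -20,"z": 0,"spin": 0},{"gripper": 1,"x": 0,"y": -20,"z": 0,"spin": 0},{"gripper": 1,"x": 0,"y": -20,"z": 0,"spin": 0},{"gripper": 1,"x": 0,"y": -18,"z": 0,"spin": 0},{"gripper": 1,"x": 0,"y": -13,"z": 0,"spin": 0},{"gripper": 1,"x": 0,"y": -8,"z": 0,"spin": 0},{"gripper": 1,"x": 0,"y": -4,"z": 0,"spin": 0}]'

```text
time: 13.3
eef_pos: [0.4388, -0.0287, 0.0298]
tcp_rot: [-0.016, 1.0, 0.0, -0.001]
contact_force: [0.1, 1.3, -1.1]
opening: 0.157
finger_force: 59.1
```

```bash
cat > m.py <<'E'
from h import *
import sys
s=get_state();c=read_camera('top');save(sys.argv[1],c)
print(s['time'],s['eef_pos'],s['contact_force'])
g=cv2.cvtColor(c['color'],cv2.COLOR_RGB2GRAY)
# carrier plate side edges per row (z=.008) and leg inner edges (z=.02)
u,v,X=cloud(c);
k=(X[:,2]>.003)&(X[:,2]<.014)&(g[v,u]>90)&(abs(X[:,1]+.02)<.1)&(X[:,0]<.63)&(X[:,0]>.35)
q=X[k];print('plate',len(q),q.min(0),q.max(0),cv2.minAreaRect((q[:,:2]*1000).astype(np.float32)))
for r in range(194,330,8):
    row=(g[r,290:390]>100).astype(int);e=np.nonzero(np.diff(row))[0]+290.5
    if len(e): print(r,e,np.round(onplane(c,np.c_[e,[r]*len(e)],.02 if r<232 else .008)[:,:2]*1000,1).tolist())
E
python3 m.py t2
```

```text
13.3 [ 0.43875575 -0.02873094  0.02979588] [ 0.10504975  1.25457001 -1.1037437 ]
plate 2397 [ 0.4479637  -0.08765459  0.00303417] [0.62928204 0.04535882 0.01394918] ((533.0336303710938, -32.86064147949219), (177.0228271484375, 131.9656982421875), 8.410616874694824)
194 [301.5 306.5 366.5 370.5] [[682.7, 43.7], [682.6, 34.2], [681.7, -79.6], [681.6, -87.2]]
202 [301.5 311.5 360.5 370.5] [[667.4, 43.8], [667.2, 24.9], [666.5, -68.0], [666.3, -86.9]]
210 [301.5 311.5 360.5 371.5] [[652.2, 43.9], [652.0, 25.0], [651.3, -67.8], [651.1, -88.6]]
218 [303.5 310.5 363.5 370.5] [[636.9, 40.2], [636.8, 27.0], [636.0, -73.3], [635.9, -86.5]]
226 [300.5 306.5 368.5 375.5] [[621.8, 46.0], [621.7, 34.6], [620.7, -82.5], [620.6, -95.8]]
242 [312.5 359.5] [[592.0, 23.8], [591.2, -65.9]]
250 [312.5 360.5] [[576.8, 23.9], [575.9, -67.6]]
258 [312.5 360.5] [[561.5, 24.0], [560.7, -67.4]]
266 [312.5 361.5] [[546.3, 24.1], [545.5, -69.1]]
274 [313.5 361.5] [[531.1, 22.3], [530.3, -68.9]]
282 [313.5 361.5] [[515.9, 22.4], [515.1, -68.7]]
290 [314.5 362.5] [[500.8, 20.7], [499.9, -70.5]]
298 [315.5 362.5] [[485.6, 18.9], [484.8, -70.3]]
306 [325.5 363.5] [[470.3, 0.1], [469.6, -72.0]]
314 [322.5 324.5 358.5 363.5] [[455.3, 5.9], [455.3, 2.1], [454.6, -62.3], [454.5, -71.8]]
322 [323.5 341.5 344.5 345.5] [[440.2, 4.1], [439.9, -30.0], [439.8, -35.6], [439.8, -37.5]]
```

View pics/t2.png

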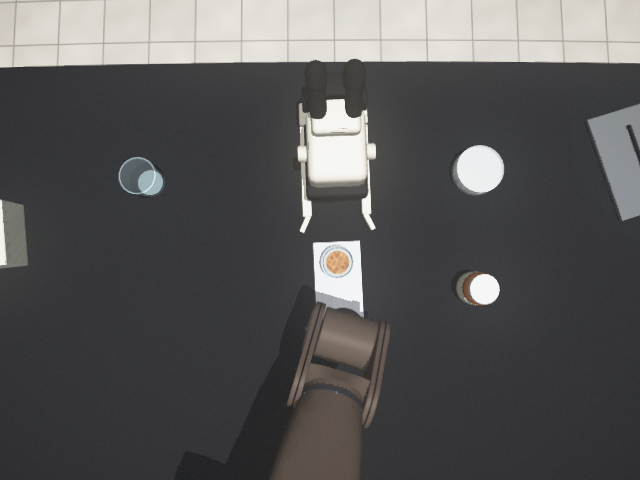

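The carrier is staged square before the mouth: front edge at row 241, channel edges 311/361, plate edges 312/360. It needs about 1.7 mm to the right and −0.4°; then I advance into the flare.

Emit:
step_arm --commands '[{"gripper": 1,"x": 0,"y": -1.7,"z": 0,"spin": 0.4},{"gripper": 1,"x": -2,"y": 0,"z": 0,"spin": 0},{"gripper": 1,"x": -5,"y": 0,"z": 0,"spin": 0},{"gripper": 1,"x": -8,"y": 0,"z": 0,"spin": 0},{"gripper": 1,"x": -8,"y": 0,"z": 0,"spin": 0},{"gripper": 1,"x": -8,"y": 0,"z": 0,"spin": 0},{"gripper": 1,"x": -6,"y": 0,"z": 0,"spin": 0},{"gripper": 1,"x": -3,"y": 0,"z": 0,"spin": 0},{"gripper": 1,"x": 0,"y": 0,"z": 0,"spin": 0},{"gripper": 1,"x": 0,"y": 0,"z": 0,"spin": 0}]'

```text
time: 14.35
eef_pos: [0.4792, -0.0288, 0.03]
tcp_rot: [-0.012, 1.0, 0.0, 0.0]
contact_force: [0.9, 0.0, -2.3]
opening: 0.155
finger_force: 58.7
```

```bash
python3 m.py t3; python3 - <<'E'
import cv2
i=cv2.imread('pics/t3.png')[185:285,270:410];cv2.imwrite('pics/t3c.png',cv2.resize(i,None,fx=5,fy=5,interpolation=0))
E
```

```text
14.35 [ 0.47923603 -0.02884408  0.03003913] [ 0.94803321  0.02282933 -2.29179239]
plate 2110 [ 0.48929636 -0.09436792  0.00305803] [0.62999455 0.02116261 0.01399757] ((559.4705810546875, -36.29214859008789), (115.06810760498047, 141.07235717773438), 89.53330993652344)
194 [301.5 306.5 366.5 370.5] [[682.7, 43.7], [682.6, 34.2], [681.7, -79.6], [681.6, -87.2]]
202 [301.5 311.5 360.5 370.5] [[667.4, 43.8], [667.2, 24.9], [666.5, -68.0], [666.3, -86.9]]
210 [301.5 311.5 360.5 371.5] [[652.2, 43.9], [652.0, 25.0], [651.3, -67.8], [651.1, -88.6]]
218 [303.5 310.5 363.5 370.5] [[636.9, 40.2], [636.8, 27.0], [636.0, -73.3], [635.9, -86.5]]
226 [300.5 306.5 312.5 360.5 368.5 375.5] [[621.8, 46.0], [621.7, 34.6], [621.6, 23.3], [620.9, -67.4], [620.7, -82.5], [620.6, -95.8]]
234 [313.5 361.5] [[607.3, 21.7], [606.5, -69.9]]
242 [313.5 361.5] [[592.0, 21.9], [591.2, -69.7]]
250 [313.5 361.5] [[576.7, 22.0], [575.9, -69.5]]
258 [314.5 362.5] [[561.5, 20.2], [560.7, -71.2]]
266 [314.5 362.5] [[546.3, 20.3], [545.4, -71.0]]
274 [315.5 362.5] [[531.1, 18.5], [530.2, -70.8]]
282 [323.5 325.5 336.5 362.5] [[515.8, 3.5], [515.7, -0.3], [515.5, -21.2], [515.1, -70.6]]
290 [320.5 323.5 324.5 329.5] [[500.7, 9.3], [500.6, 3.6], [500.6, 1.7], [500.5, -7.8]]
298 [322.5 359.5] [[485.5, 5.6], [484.8, -64.6]]
306 [319.5 374.5] [[470.5, 11.4], [469.4, -92.9]]
314 [317.5 373.5] [[455.4, 15.4], [454.3, -90.8]]
322 [321.5 371.5] [[440.2, 7.9], [439.2, -86.8]]
```

View pics/t3c.png

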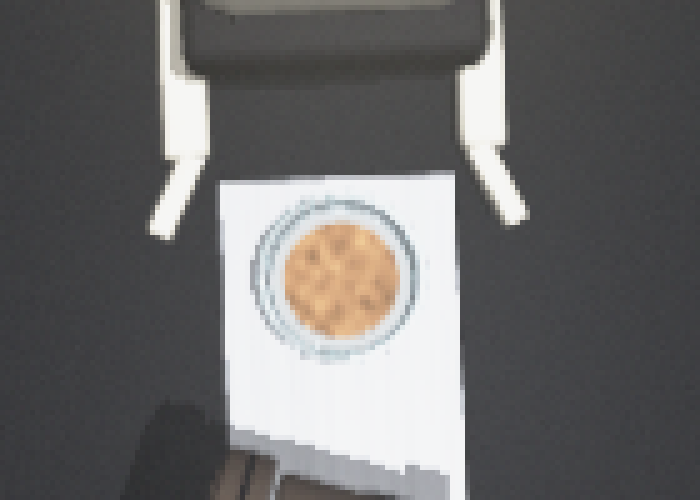

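It is well centred: plate corners at crop (220,182) and (455,173), leg inner faces at 208 and 459. Advancing into the channel.

Emit:
step_arm --commands '[{"gripper": 1,"x": -2,"y": 0,"z": 0.2,"spin": 0},{"gripper": 1,"x": -4,"y": 0.1,"z": 0,"spin": 0},{"gripper": 1,"x": -5,"y": 0,"z": 0,"spin": 0},{"gripper": 1,"x": -5,"y": 0,"z": 0,"spin": 0},{"gripper": 1,"x": -5,"y": 0.1,"z": 0,"spin": 0},{"gripper": 1,"x": -4,"y": 0,"z": 0,"spin": 0},{"gripper": 1,"x": -3,"y": 0,"z": 0,"spin": 0},{"gripper": 1,"x": -2,"y": 0,"z": 0,"spin": 0},{"gripper": 1,"x": 0,"y": 0,"z": 0,"spin": 0},{"gripper": 1,"x": 0,"y": 0,"z": 0,"spin": 0}]'

```text
time: 15.4
eef_pos: [0.5094, -0.0279, 0.0299]
tcp_rot: [-0.012, 1.0, -0.0, 0.0]
contact_force: [0.8, -0.7, -1.6]
opening: 0.158
finger_force: 58.7
```

Emit:
step_arm --commands '[{"gripper": 1,"x": -2,"y": 0,"z": 0.1,"spin": 0},{"gripper": 1,"x": -4,"y": 0.1,"z": 0,"spin": 0},{"gripper": 1,"x": -4,"y": 0,"z": 0,"spin": 0},{"gripper": 1,"x": -4,"y": 0,"z": 0,"spin": 0},{"gripper": 1,"x": -4,"y": 0.1,"z": 0,"spin": 0},{"gripper": 1,"x": -3,"y": 0,"z": 0,"spin": 0},{"gripper": 1,"x": -2,"y": 0,"z": 0,"spin": 0},{"gripper": 1,"x": 0,"y": 0,"z": 0,"spin": 0},{"gripper": 1,"x": 0,"y": 0,"z": 0,"spin": 0},{"gripper": 1,"x": 0,"y": 0,"z": 0,"spin": 0}]'

```text
time: 16.4
eef_pos: [0.5323, -0.0272, 0.0299]
tcp_rot: [-0.012, 1.0, -0.0, 0.0]
contact_force: [0.6, -0.3, -1.9]
opening: 0.158
finger_force: 58.8
```

```bash
python3 m.py t4 | sed 's/\[\[/\n   [[/' | grep -v plate; python3 - <<'E'
import cv2
i=cv2.imread('pics/t4.png')[185:265,280:400];cv2.imwrite('pics/t4c.png',cv2.resize(i,None,fx=6,fy=6,interpolation=0))
E
```

```text
16.4 [ 0.53232857 -0.02717     0.02987296] [ 0.59858719 -0.29065785 -1.85947758]
194 [301.5 306.5 366.5 370.5] 
   [[682.7, 43.7], [682.6, 34.2], [681.7, -79.6], [681.6, -87.2]]
202 [301.5 359.5 360.5 370.5] 
   [[667.4, 43.8], [666.5, -66.1], [666.5, -68.0], [666.3, -86.9]]
210 [301.5 311.5 312.5 359.5 360.5 371.5] 
   [[652.2, 43.9], [652.0, 25.0], [652.0, 23.1], [651.3, -65.9], [651.3, -67.8], [651.1, -88.6]]
218 [303.5 310.5 312.5 360.5 363.5 371.5] 
   [[636.9, 40.2], [636.8, 27.0], [636.8, 23.2], [636.0, -67.6], [636.0, -73.3], [635.9, -88.4]]
226 [300.5 306.5 312.5 360.5 368.5 375.5] 
   [[621.8, 46.0], [621.7, 34.6], [621.6, 23.3], [620.9, -67.4], [620.7, -82.5], [620.6, -95.8]]
234 [313.5 360.5] 
   [[607.3, 21.7], [606.5, -68.0]]
242 [321.5 361.5] 
   [[591.9, 6.6], [591.2, -69.7]]
250 [310.5 311.5 320.5 322.5 352.5 361.5] 
   [[576.8, 27.7], [576.8, 25.8], [576.6, 8.6], [576.6, 4.8], [576.1, -52.3], [575.9, -69.5]]
258 [318.5 353.5] 
   [[561.4, 12.6], [560.8, -54.1]]
266 [317.5 373.5] 
   [[546.2, 14.6], [545.2, -92.0]]
274 [317.5 371.5] 
   [[531.0, 14.7], [530.1, -88.0]]
282 [315.5 370.5] 
   [[515.9, 18.6], [514.9, -85.9]]
290 [334.5 335.5 339.5 367.5] 
   [[500.4, -17.3], [500.4, -19.2], [500.3, -26.8], [499.8, -80.0]]
298 [308.5 315.5 316.5 317.5] 
   [[485.8, 32.2], [485.6, 18.9], [485.6, 17.0], [485.6, 15.1]]
306 [294.5 299.5 301.5 305.5 312.5 313.5 315.5 316.5] 
   [[470.9, 58.8], [470.8, 49.3], [470.8, 45.5], [470.7, 38.0], [470.6, 24.7], [470.6, 22.8], [470.5, 19.0], [470.5, 17.1]]
314 [293.5 297.5 299.5 303.5 355.5 367.5] 
   [[455.8, 60.8], [455.7, 53.2], [455.7, 49.4], [455.6, 41.9], [454.7, -56.6], [454.4, -79.4]]
322 [291.5 295.5 297.5 301.5 360.5 364.5 368.5 372.5 374.5 378.5] 
   [[440.8, 64.7], [440.7, 57.1], [440.7, 53.3], [440.6, 45.8], [439.5, -66.0], [439.4, -73.5], [439.3, -81.1], [439.2, -88.7], [439.2, -92.5], [439.1, -100.1]]
```

View pics/t4c.png

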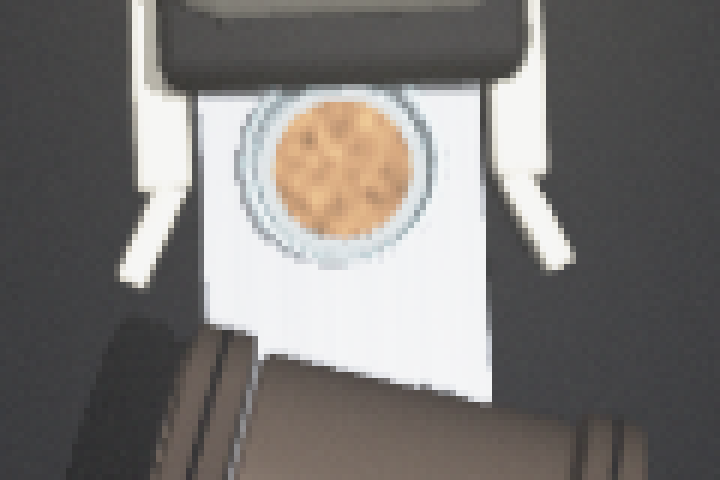

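Both gaps look even (left 190–198, right 481–491 in the crop), with the nose about 21 mm in. Now the feel phase.

Emit:
step_arm --commands '[{"gripper": 1,"x": -2,"y": 0,"z": 0.1,"spin": 0},{"gripper": 1,"x": -2.5,"y": 0,"z": 0,"spin": 0},{"gripper": 1,"x": -2.5,"y": 0.1,"z": 0,"spin": 0},{"gripper": 1,"x": -2.5,"y": 0,"z": 0,"spin": 0},{"gripper": 1,"x": -2.5,"y": 0,"z": 0,"spin": 0},{"gripper": 1,"x": -2,"y": 0,"z": 0,"spin": 0},{"gripper": 1,"x": -2,"y": 0,"z": 0,"spin": 0},{"gripper": 1,"x": -1,"y": 0,"z": 0,"spin": 0},{"gripper": 1,"x": -0.5,"y": 0,"z": 0,"spin": 0},{"gripper": 1,"x": 0,"y": 0,"z": 0,"spin": 0}]'

```text
time: 17.45
eef_pos: [0.5498, -0.0266, 0.0297]
tcp_rot: [-0.012, 1.0, -0.0, 0.0]
contact_force: [-0.2, -0.1, -0.3]
opening: 0.158
finger_force: 59.2
```

Emit:
step_arm --commands '[{"gripper": 1,"x": -0.4,"y": 0,"z": 0,"spin": 0},{"gripper": 1,"x": -0.4,"y": 0,"z": 0,"spin": 0},{"gripper": 1,"x": -0.4,"y": 0,"z": 0,"spin": 0},{"gripper": 1,"x": -0.4,"y": 0,"z": 0,"spin": 0},{"gripper": 1,"x": -0.4,"y": 0,"z": 0,"spin": 0},{"gripper": 1,"x": -0.4,"y": 0,"z": 0,"spin": 0},{"gripper": 1,"x": -0.4,"y": 0,"z": 0,"spin": 0},{"gripper": 1,"x": -0.4,"y": 0,"z": 0,"spin": 0},{"gripper": 1,"x": -0.4,"y": 0,"z": 0,"spin": 0},{"gripper": 1,"x": -0.4,"y": 0,"z": 0,"spin": 0}]'

```text
time: 18.45
eef_pos: [0.5537, -0.0265, 0.0297]
tcp_rot: [-0.012, 1.0, 0.0, -0.0]
contact_force: [-3.1, 0.4, 1.7]
opening: 0.162
finger_force: 59.2
```

Emit:
step_arm --commands '[{"gripper": 1,"x": -0.3,"y": 0,"z": 0,"spin": 0},{"gripper": 1,"x": -0.3,"y": 0,"z": 0,"spin": 0},{"gripper": 1,"x": -0.3,"y": 0,"z": 0,"spin": 0},{"gripper": 1,"x": -0.3,"y": 0,"z": 0,"spin": 0},{"gripper": 1,"x": -0.3,"y": 0,"z": 0,"spin": 0},{"gripper": 1,"x": -0.3,"y": 0,"z": 0,"spin": 0},{"gripper": 1,"x": -0.3,"y": 0,"z": 0,"spin": 0},{"gripper": 1,"x": -0.3,"y": 0,"z": 0,"spin": 0},{"gripper": 1,"x": -0.3,"y": 0,"z": 0,"spin": 0},{"gripper": 1,"x": -0.3,"y": 0,"z": 0,"spin": 0}]'

```text
time: 19.45
eef_pos: [0.5567, -0.0265, 0.0298]
tcp_rot: [-0.013, 1.0, -0.0, -0.0]
contact_force: [-3.5, -0.3, 0.3]
opening: 0.157
finger_force: 59.2
```

Steady friction, so no contact yet; continuing in the same manner.

Emit:
step_arm --commands '[{"gripper": 1,"x": -0.4,"y": 0,"z": 0,"spin": 0},{"gripper": 1,"x": -0.4,"y": 0,"z": 0,"spin": 0},{"gripper": 1,"x": -0.4,"y": 0,"z": 0,"spin": 0},{"gripper": 1,"x": -0.4,"y": 0,"z": 0,"spin": 0},{"gripper": 1,"x": -0.4,"y": 0,"z": 0,"spin": 0},{"gripper": 1,"x": -0.4,"y": 0,"z": 0,"spin": 0},{"gripper": 1,"x": -0.4,"y": 0,"z": 0,"spin": 0},{"gripper": 1,"x": -0.4,"y": 0,"z": 0,"spin": 0},{"gripper": 1,"x": -0.4,"y": 0,"z": 0,"spin": 0},{"gripper": 1,"x": -0.4,"y": 0,"z": 0,"spin": 0}]'

```text
time: 20.45
eef_pos: [0.5607, -0.0263, 0.0297]
tcp_rot: [-0.012, 1.0, 0.0, -0.0]
contact_force: [-3.7, -0.1, 2.7]
opening: 0.155
finger_force: 59.2
```

Emit:
step_arm --commands '[{"gripper": 1,"x": -0.3,"y": 0,"z": -0.1,"spin": 0},{"gripper": 1,"x": -0.3,"y": 0,"z": 0,"spin": 0},{"gripper": 1,"x": -0.3,"y": 0,"z": 0,"spin": 0},{"gripper": 1,"x": -0.3,"y": 0,"z": 0,"spin": 0},{"gripper": 1,"x": -0.3,"y": 0,"z": 0,"spin": 0},{"gripper": 1,"x": -0.3,"y": 0,"z": 0,"spin": 0},{"gripper": 1,"x": -0.3,"y": 0,"z": 0,"spin": 0},{"gripper": 1,"x": -0.3,"y": 0,"z": 0,"spin": 0},{"gripper": 1,"x": -0.3,"y": 0,"z": 0,"spin": 0},{"gripper": 1,"x": -0.3,"y": 0,"z": 0,"spin": 0}]'

```text
time: 21.45
eef_pos: [0.5638, -0.0263, 0.0298]
tcp_rot: [-0.012, 1.0, 0.0, 0.0]
contact_force: [-1.1, 0.1, -0.9]
opening: 0.155
finger_force: 59.2
```

Emit:
step_arm --commands '[{"gripper": 1,"x": -0.3,"y": 0,"z": 0,"spin": 0},{"gripper": 1,"x": -0.3,"y": 0,"z": 0,"spin": 0},{"gripper": 1,"x": -0.3,"y": 0,"z": 0,"spin": 0},{"gripper": 1,"x": -0.3,"y": 0,"z": 0,"spin": 0},{"gripper": 1,"x": -0.3,"y": 0,"z": 0,"spin": 0},{"gripper": 1,"x": -0.3,"y": 0,"z": 0,"spin": 0},{"gripper": 1,"x": -0.3,"y": 0,"z": 0,"spin": 0},{"gripper": 1,"x": -0.3,"y": 0,"z": 0,"spin": 0},{"gripper": 1,"x": -0.3,"y": 0,"z": 0,"spin": 0},{"gripper": 1,"x": -0.3,"y": 0,"z": 0,"spin": 0}]'

```text
time: 22.45
eef_pos: [0.5667, -0.0262, 0.0298]
tcp_rot: [-0.012, 1.0, -0.0, 0.0]
contact_force: [-1.3, -0.5, -1.6]
opening: 0.153
finger_force: 59.2
```

Emit:
step_arm --commands '[{"gripper": 1,"x": -0.3,"y": 0,"z": 0,"spin": 0},{"gripper": 1,"x": -0.3,"y": 0,"z": 0,"spin": 0},{"gripper": 1,"x": -0.3,"y": 0,"z": 0,"spin": 0},{"gripper": 1,"x": -0.3,"y": 0,"z": 0,"spin": 0},{"gripper": 1,"x": -0.3,"y": 0,"z": 0,"spin": 0},{"gripper": 1,"x": -0.3,"y": 0,"z": 0,"spin": 0},{"gripper": 1,"x": -0.3,"y": 0,"z": 0,"spin": 0},{"gripper": 1,"x": -0.3,"y": 0,"z": 0,"spin": 0},{"gripper": 1,"x": -0.3,"y": 0,"z": 0,"spin": 0},{"gripper": 1,"x": -0.3,"y": 0,"z": 0,"spin": 0}]'

```text
time: 23.45
eef_pos: [0.5697, -0.0261, 0.0298]
tcp_rot: [-0.012, 1.0, 0.0, -0.0]
contact_force: [-1.0, -0.6, -0.3]
opening: 0.154
finger_force: 59.2
```

Emit:
step_arm --commands '[{"gripper": 1,"x": -0.3,"y": 0,"z": 0,"spin": 0},{"gripper": 1,"x": -0.3,"y": 0,"z": 0,"spin": 0},{"gripper": 1,"x": -0.3,"y": 0,"z": 0,"spin": 0},{"gripper": 1,"x": -0.3,"y": 0,"z": 0,"spin": 0},{"gripper": 1,"x": -0.3,"y": 0,"z": 0,"spin": 0},{"gripper": 1,"x": -0.3,"y": 0,"z": 0,"spin": 0},{"gripper": 1,"x": -0.3,"y": 0,"z": 0,"spin": 0},{"gripper": 1,"x": -0.3,"y": 0,"z": 0,"spin": 0},{"gripper": 1,"x": -0.3,"y": 0,"z": 0,"spin": 0},{"gripper": 1,"x": -0.3,"y": 0,"z": 0,"spin": 0}]'

```text
time: 24.45
eef_pos: [0.5727, -0.0261, 0.0298]
tcp_rot: [-0.012, 1.0, -0.0, 0.0]
contact_force: [-1.7, 0.2, -1.4]
opening: 0.158
finger_force: 59.2
```

Emit:
step_arm --commands '[{"gripper": 1,"x": -0.3,"y": 0,"z": 0,"spin": 0},{"gripper": 1,"x": -0.3,"y": 0,"z": 0,"spin": 0},{"gripper": 1,"x": -0.3,"y": 0,"z": 0,"spin": 0},{"gripper": 1,"x": -0.3,"y": 0,"z": 0,"spin": 0},{"gripper": 1,"x": -0.3,"y": 0,"z": 0,"spin": 0},{"gripper": 1,"x": -0.3,"y": 0,"z": 0,"spin": 0},{"gripper": 1,"x": -0.3,"y": 0,"z": 0,"spin": 0},{"gripper": 1,"x": -0.3,"y": 0,"z": 0,"spin": 0},{"gripper": 1,"x": -0.3,"y": 0,"z": 0,"spin": 0},{"gripper": 1,"x": -0.3,"y": 0,"z": 0,"spin": 0}]'

```text
time: 25.45
eef_pos: [0.5757, -0.026, 0.0298]
tcp_rot: [-0.012, 1.0, 0.0, -0.0]
contact_force: [-2.0, -0.3, -1.0]
opening: 0.155
finger_force: 59.2
```

Emit:
step_arm --commands '[{"gripper": 1,"x": -0.3,"y": 0,"z": 0,"spin": 0},{"gripper": 1,"x": -0.3,"y": 0,"z": 0,"spin": 0},{"gripper": 1,"x": -0.3,"y": 0,"z": 0,"spin": 0},{"gripper": 1,"x": -0.3,"y": 0,"z": 0,"spin": 0},{"gripper": 1,"x": -0.3,"y": 0,"z": 0,"spin": 0},{"gripper": 1,"x": -0.3,"y": 0,"z": 0,"spin": 0},{"gripper": 1,"x": -0.3,"y": 0,"z": 0,"spin": 0},{"gripper": 1,"x": -0.3,"y": 0,"z": 0,"spin": 0},{"gripper": 1,"x": -0.3,"y": 0,"z": 0,"spin": 0},{"gripper": 1,"x": -0.3,"y": 0,"z": 0,"spin": 0}]'

```text
time: 26.45
eef_pos: [0.5787, -0.0259, 0.0298]
tcp_rot: [-0.012, 1.0, -0.0, -0.0]
contact_force: [-0.8, -1.5, -1.2]
opening: 0.158
finger_force: 59.2
```

Emit:
step_arm --commands '[{"gripper": 1,"x": -0.3,"y": 0,"z": 0,"spin": 0},{"gripper": 1,"x": -0.3,"y": 0,"z": 0,"spin": 0},{"gripper": 1,"x": -0.3,"y": 0,"z": 0,"spin": 0},{"gripper": 1,"x": -0.3,"y": 0,"z": 0,"spin": 0},{"gripper": 1,"x": -0.3,"y": 0,"z": 0,"spin": 0},{"gripper": 1,"x": -0.3,"y": 0,"z": 0,"spin": 0},{"gripper": 1,"x": -0.3,"y": 0,"z": 0,"spin": 0},{"gripper": 1,"x": -0.3,"y": 0,"z": 0,"spin": 0},{"gripper": 1,"x": -0.3,"y": 0,"z": 0,"spin": 0},{"gripper": 1,"x": -0.3,"y": 0,"z": 0,"spin": 0}]'

```text
time: 27.45
eef_pos: [0.5809, -0.0258, 0.0297]
tcp_rot: [-0.013, 1.0, 0.0, -0.001]
contact_force: [-5.5, -0.2, 2.7]
opening: 0.161
finger_force: 59.4
```

Emit:
step_arm --commands '[{"gripper": 1,"x": -0.2,"y": 0,"z": 0,"spin": 0},{"gripper": 1,"x": -0.2,"y": 0,"z": 0,"spin": 0},{"gripper": 1,"x": -0.2,"y": 0,"z": 0,"spin": 0},{"gripper": 1,"x": -0.2,"y": 0,"z": 0,"spin": 0},{"gripper": 1,"x": -0.2,"y": 0,"z": 0,"spin": 0},{"gripper": 1,"x": -0.2,"y": 0,"z": 0,"spin": 0},{"gripper": 1,"x": -0.2,"y": 0,"z": 0,"spin": 0},{"gripper": 1,"x": -0.2,"y": 0,"z": 0,"spin": 0},{"gripper": 1,"x": -0.2,"y": 0,"z": 0,"spin": 0},{"gripper": 1,"x": -0.2,"y": 0,"z": 0,"spin": 0}]'

```text
time: 28.45
eef_pos: [0.5809, -0.0258, 0.0297]
tcp_rot: [-0.013, 1.0, 0.0, -0.004]
contact_force: [-13.6, -2.1, 6.6]
opening: 0.155
finger_force: 60.3
```

Emit:
step_arm --commands '[{"gripper": 1,"x": 0,"y": 0,"z": -0.1,"spin": 0},{"gripper": 1,"x": 0,"y": 0,"z": -0.1,"spin": 0},{"gripper": 1,"x": 0,"y": 0,"z": -0.1,"spin": 0},{"gripper": 1,"x": 0,"y": 0,"z": 0,"spin": 0},{"gripper": 1,"x": 0,"y": 0,"z": 0,"spin": 0},{"gripper": 1,"x": 0,"y": 0,"z": 0,"spin": 0},{"gripper": 1,"x": 0,"y": 0,"z": 0,"spin": 0},{"gripper": 1,"x": 0,"y": 0,"z": 0,"spin": 0},{"gripper": 1,"x": 0,"y": 0,"z": 0,"spin": 0},{"gripper": 1,"x": 0,"y": 0,"z": 0,"spin": 0}]'

```text
time: 29.45
eef_pos: [0.5809, -0.0258, 0.0298]
tcp_rot: [-0.013, 1.0, 0.0, -0.004]
contact_force: [-12.3, -0.6, 6.4]
opening: 0.158
finger_force: 60.2
```

```bash
python3 - <<'E'
from h import *
s=get_state();print(s['eef_pos'],s['contact_force'],s['wrist_torque'],s['tcp_rot'])
E
python3 m.py t5 | sed -n '3,7p'; python3 - <<'E'
import cv2
i=cv2.imread('pics/t5.png')[185:265,280:400];cv2.imwrite('pics/t5c.png',cv2.resize(i,None,fx=6,fy=6,interpolation=0))
E
```

```text
[ 0.58089265 -0.02580257  0.0297979 ] [-12.30555755  -0.58474887   6.42779328] [-2.44732314e-01  1.15054338e+00 -7.08103733e-04] [-1.27900379e-02  9.99911124e-01  1.39879356e-04 -3.76015063e-03]Traceback (most recent call last):
  File "m.py", line 9, in <module>
    q=X[k];print('plate',len(q),q.min(0),q.max(0),cv2.minAreaRect((q[:,:2]*1000).astype(np.float32)))
                                ~~~~~^^^
    return umr_minimum(a, axis, None, out, keepdims, initial, where)
ValueError: zero-size array to reduction operation minimum which has no identity
```

View pics/t5c.png

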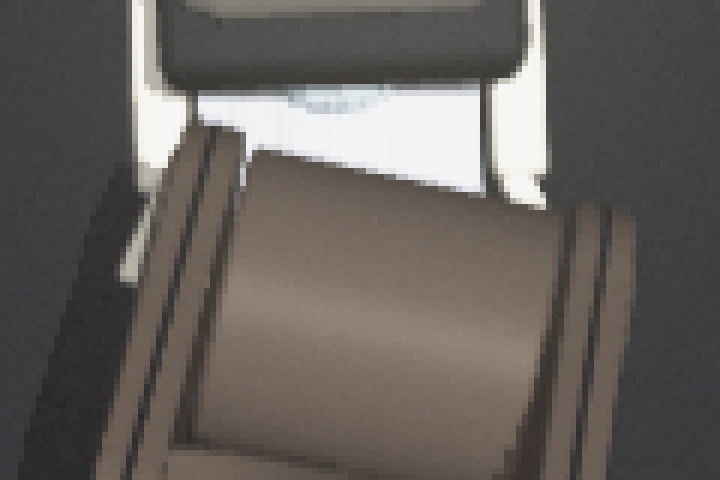

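The carrier is still evenly centred between the legs (gaps at 190–197 and 483–490). I check link-to-head clearance by depth before pushing more.

```bash
python3 - <<'E'
from h import *
c=read_camera('top');u,v,X=cloud(c)
C=c['color'].astype(int)
arm=(C[v,u,0]-C[v,u,2]>15)&(X[:,2]>.03)&(abs(X[:,1]+.02)<.12)&(X[:,0]<.75)
head=(X[:,2]>.05)&(X[:,2]<.26)&~arm&(abs(X[:,1]+.022)<.05)&(X[:,0]>.63)
for lo in np.arange(.04,.44,.03):
    a=X[arm&(X[:,2]>=lo)&(X[:,2]<lo+.03)];h=X[head&(X[:,2]>=lo)&(X[:,2]<lo+.03)]
    print(round(lo,2),len(a),a[:,0].max() if len(a) else '',len(h),h[:,0].min() if len(h) else '')
E
```

```text
0.04 0  46 0.6647744562354729
0.07 0  643 0.6650431884544882
0.1 0  148 0.6689225941795668
0.13 56 0.7499387179762852 321 0.6804987482343867
0.16 146 0.7489802655443334 2863 0.6809407072017193
0.19 0  2330 0.7556606587877068
0.22 0  1120 0.8014558694514069
0.25 18 0.6130410560191256 276 0.8308768769353263
0.28 2765 0.6275302298879889 0 
0.31 445 0.6023181122726771 0 
0.34 1840 0.5652520766549629 0 
0.37 1077 0.5207944521435657 0 
0.4 1725 0.49946861387935626 0 
0.43 2420 0.47228224989650763 0
```

Ample clearance (35 mm). The contact is the stop; total force stays below its 20 N limit, so I relieve downward press and press on gently.

Emit:
step_arm --commands '[{"gripper": 1,"x": 0,"y": 0,"z": -0.2,"spin": 0},{"gripper": 1,"x": 0,"y": 0,"z": -0.2,"spin": 0},{"gripper": 1,"x": -0.1,"y": 0,"z": -0.1,"spin": 0},{"gripper": 1,"x": -0.1,"y": 0,"z": 0,"spin": 0},{"gripper": 1,"x": -0.1,"y": 0,"z": 0,"spin": 0},{"gripper": 1,"x": -0.1,"y": 0,"z": 0,"spin": 0},{"gripper": 1,"x": -0.1,"y": 0,"z": 0,"spin": 0},{"gripper": 1,"x": -0.1,"y": 0,"z": 0,"spin": 0},{"gripper": 1,"x": 0,"y": 0,"z": 0,"spin": 0},{"gripper": 1,"x": 0,"y": 0,"z": 0,"spin": 0}]'

```text
time: 30.55
eef_pos: [0.581, -0.0257, 0.03]
tcp_rot: [-0.013, 1.0, 0.0, -0.004]
contact_force: [-13.2, -1.3, 6.2]
opening: 0.158
finger_force: 60.0
```

Emit:
step_arm --commands '[{"gripper": 1,"x": 0,"y": 0,"z": -0.2,"spin": 0},{"gripper": 1,"x": -0.1,"y": 0,"z": -0.2,"spin": 0},{"gripper": 1,"x": -0.1,"y": 0,"z": -0.2,"spin": 0},{"gripper": 1,"x": -0.1,"y": 0,"z": -0.1,"spin": 0},{"gripper": 1,"x": -0.1,"y": 0,"z": 0,"spin": 0},{"gripper": 1,"x": -0.1,"y": 0,"z": 0,"spin": 0},{"gripper": 1,"x": -0.1,"y": 0,"z": 0,"spin": 0},{"gripper": 1,"x": -0.1,"y": 0,"z": 0,"spin": 0},{"gripper": 1,"x": -0.1,"y": 0,"z": 0,"spin": 0},{"gripper": 1,"x": 0,"y": 0,"z": 0,"spin": 0}]'

```text
time: 31.55
eef_pos: [0.5818, -0.0257, 0.0304]
tcp_rot: [-0.013, 1.0, 0.0, -0.004]
contact_force: [-11.1, -1.4, 3.0]
opening: 0.157
finger_force: 59.7
```

Emit:
step_arm --commands '[{"gripper": 1,"x": -0.2,"y": 0,"z": -0.1,"spin": 0},{"gripper": 1,"x": -0.3,"y": 0,"z": 0,"spin": 0},{"gripper": 1,"x": -0.3,"y": 0,"z": -0.1,"spin": 0},{"gripper": 1,"x": -0.3,"y": 0,"z": 0,"spin": 0},{"gripper": 1,"x": -0.3,"y": 0,"z": 0,"spin": 0},{"gripper": 1,"x": -0.3,"y": 0,"z": 0,"spin": 0},{"gripper": 1,"x": -0.3,"y": 0,"z": 0,"spin": 0},{"gripper": 1,"x": -0.3,"y": 0,"z": 0,"spin": 0},{"gripper": 1,"x": -0.2,"y": 0,"z": 0,"spin": 0},{"gripper": 1,"x": 0,"y": 0,"z": 0,"spin": 0}]'

```text
time: 32.55
eef_pos: [0.5843, -0.0256, 0.0305]
tcp_rot: [-0.013, 1.0, 0.0, -0.004]
contact_force: [-11.5, -1.0, 3.1]
opening: 0.156
finger_force: 59.7
```

Emit:
step_arm --commands '[{"gripper": 1,"x": -0.3,"y": 0,"z": -0.1,"spin": 0},{"gripper": 1,"x": -0.3,"y": 0,"z": 0,"spin": 0},{"gripper": 1,"x": -0.3,"y": 0,"z": 0,"spin": 0},{"gripper": 1,"x": -0.3,"y": 0,"z": 0,"spin": 0},{"gripper": 1,"x": -0.3,"y": 0,"z": 0,"spin": 0},{"gripper": 1,"x": -0.3,"y": 0,"z": 0,"spin": 0},{"gripper": 1,"x": -0.3,"y": 0,"z": 0,"spin": 0},{"gripper": 1,"x": -0.3,"y": 0,"z": 0,"spin": 0},{"gripper": 1,"x": -0.3,"y": 0,"z": 0,"spin": 0},{"gripper": 1,"x": 0,"y": 0,"z": 0,"spin": 0}]'

```text
time: 33.55
eef_pos: [0.587, -0.0255, 0.0305]
tcp_rot: [-0.013, 1.0, 0.0, -0.004]
contact_force: [-10.7, -0.4, 3.0]
opening: 0.157
finger_force: 59.7
```

Emit:
step_arm --commands '[{"gripper": 1,"x": 0.5,"y": 0,"z": 0,"spin": 0},{"gripper": 1,"x": 0.5,"y": 0,"z": 0,"spin": 0},{"gripper": 1,"x": 0.5,"y": 0,"z": 0,"spin": 0},{"gripper": 1,"x": 0.5,"y": 0,"z": 0,"spin": 0},{"gripper": 1,"x": 0.5,"y": 0,"z": 0.2,"spin": 0},{"gripper": 1,"x": 0.3,"y": 0,"z": 0.2,"spin": 0},{"gripper": 1,"x": 0,"y": 0,"z": 0.2,"spin": 0},{"gripper": 1,"x": 0,"y": 0,"z": 0,"spin": 0},{"gripper": 1,"x": 0,"y": 0,"z": 0,"spin": 0},{"gripper": 1,"x": 0,"y": 0,"z": 0,"spin": 0}]'

```text
time: 34.55
eef_pos: [0.5871, -0.0256, 0.0308]
tcp_rot: [-0.013, 1.0, 0.0, -0.001]
contact_force: [-4.3, -1.1, -3.8]
opening: 0.158
finger_force: 58.7
```

Emit:
step_arm --commands '[{"gripper": 1,"x": 0.4,"y": 0,"z": 0.3,"spin": 0},{"gripper": 1,"x": 0.4,"y": 0,"z": 0.3,"spin": 0},{"gripper": 1,"x": 0.2,"y": 0,"z": 0.2,"spin": 0},{"gripper": 1,"x": 0,"y": 0,"z": 0,"spin": 0},{"gripper": 1,"x": 0,"y": 0,"z": 0,"spin": 0},{"gripper": 1,"x": 0,"y": 0,"z": 0,"spin": 0},{"gripper": 1,"x": 0,"y": 0,"z": 0,"spin": 0},{"gripper": 1,"x": 0,"y": 0,"z": 0,"spin": 0},{"gripper": 1,"x": 0,"y": 0,"z": 0,"spin": 0},{"gripper": 1,"x": 0,"y": 0,"z": 0,"spin": 0}]' --force 30

```text
time: 35.55
eef_pos: [0.5869, -0.0257, 0.0305]
tcp_rot: [-0.012, 1.0, -0.0, 0.001]
contact_force: [-1.0, -0.1, -3.4]
opening: 0.156
finger_force: 58.7
```

Emit:
step_arm --commands '[{"gripper": 1,"x": 0,"y": 0,"z": 0.3,"spin": 0},{"gripper": 1,"x": 0,"y": 0,"z": 0.3,"spin": 0},{"gripper": 1,"x": 0,"y": 0,"z": 0.1,"spin": 0},{"gripper": 1,"x": 0,"y": 0,"z": 0,"spin": 0},{"gripper": 0.6,"x": 0,"y": 0,"z": 0,"spin": 0},{"gripper": 0.4,"x": 0,"y": 0,"z": 0,"spin": 0},{"gripper": 0.2,"x": 0,"y": 0,"z": 0,"spin": 0},{"gripper": 0,"x": 0,"y": 0,"z": 0,"spin": 0},{"gripper": 0,"x": 0,"y": 0,"z": 0,"spin": 0},{"gripper": 0,"x": 0,"y": 0,"z": 0,"spin": 0}]'

```text
time: 36.55
eef_pos: [0.5866, -0.0257, 0.0296]
tcp_rot: [-0.012, 1.0, -0.0, 0.0]
contact_force: [-0.9, -0.0, -0.0]
opening: 0.499
finger_force: 0.0
```

Released. Straight up, then back.

Emit:
step_arm --commands '[{"gripper": 0,"x": 0,"y": 0,"z": -5,"spin": 0},{"gripper": 0,"x": 0,"y": 0,"z": -10,"spin": 0},{"gripper": 0,"x": 0,"y": 0,"z": -20,"spin": 0},{"gripper": 0,"x": 0,"y": 0,"z": -20,"spin": 0},{"gripper": 0,"x": 10,"y": 0,"z": -20,"spin": 0},{"gripper": 0,"x": 25,"y": 0,"z": -20,"spin": 0},{"gripper": 0,"x": 30,"y": 0,"z": -20,"spin": 0},{"gripper": 0,"x": 30,"y": 0,"z": -10,"spin": 0},{"gripper": 0,"x": 15,"y": 0,"z": 0,"spin": 0},{"gripper": 0,"x": 0,"y": 0,"z": 0,"spin": 0}]'

```text
time: 37.55
eef_pos: [0.4754, -0.0283, 0.1556]
tcp_rot: [-0.012, 1.0, -0.0, 0.001]
contact_force: [0.0, 0.5, -1.1]
opening: 0.499
finger_force: 0.0
```

Emit:
step_arm --commands '[{"gripper": 0,"x": 0,"y": 40,"z": 0,"spin": 0},{"gripper": 0,"x": 0,"y": 40,"z": 0,"spin": 0},{"gripper": 0,"x": 0,"y": 40,"z": 0,"spin": 0},{"gripper": 0,"x": 0,"y": 40,"z": 0,"spin": 0},{"gripper": 0,"x": 0,"y": 40,"z": 0,"spin": 0},{"gripper": 0,"x": 0,"y": 40,"z": 0,"spin": 0},{"gripper": 0,"x": 0,"y": 0,"z": 0,"spin": 0},{"gripper": 0,"x": 0,"y": 0,"z": 0,"spin": 0},{"gripper": 0,"x": 0,"y": 0,"z": 0,"spin": 0},{"gripper": 0,"x": 0,"y": 0,"z": 0,"spin": 0}]'

```text
time: 38.55
eef_pos: [0.4709, 0.2105, 0.1545]
tcp_rot: [-0.012, 1.0, -0.0, -0.0]
contact_force: [-0.7, 0.6, 0.8]
opening: 0.502
finger_force: 0.0
```

```bash
python3 - <<'E'
from h import *
s=get_state();c=read_camera('top');u,v,X=cloud(c);print(s['time'],s['eef_pos'])
k=(X[:,2]>.045)&(X[:,2]<.06)&(abs(X[:,1]+.025)<.04)&(X[:,0]>.55)&(X[:,0]<.63);q=X[k]
print('fin',len(q),q.mean(0),q.min(0),q.max(0))
g=cv2.cvtColor(c['color'],cv2.COLOR_RGB2GRAY)
m=np.zeros_like(g);m[:,290:390]=g[:,290:390]>110
for r in range(204,245,4):
    e=np.nonzero(np.diff(m[r,290:390].astype(int)))[0]+290.5
    print(r,e,np.round(onplane(c,np.c_[e,[r]*len(e)],.008)[:,:2]*1000,1).tolist())
cv2.imwrite('pics/t6c.png',cv2.resize(c['color'][185:265,280:400,::-1],None,fx=6,fy=6,interpolation=0))
E
```

```text
38.55 [0.47089462 0.21054313 0.15448917]
fin 145 [ 0.58522521 -0.02447836  0.05237453] [ 0.56894511 -0.03116235  0.0468525 ] [ 0.60223237 -0.01806913  0.05645362]
204 [301.5 311.5 312.5 359.5 360.5 370.5] [[665.0, 44.3], [664.9, 25.1], [664.9, 23.2], [664.1, -66.8], [664.1, -68.7], [664.0, -87.9]]
208 [301.5 311.5 312.5 359.5 360.5 370.5] [[657.3, 44.3], [657.2, 25.2], [657.2, 23.3], [656.4, -66.7], [656.4, -68.6], [656.3, -87.8]]
212 [301.5 311.5 312.5 360.5 361.5 371.5] [[649.6, 44.4], [649.5, 25.3], [649.5, 23.3], [648.7, -68.5], [648.7, -70.4], [648.5, -89.6]]
216 [302.5 311.5 312.5 360.5 362.5 369.5] [[641.9, 42.5], [641.8, 25.3], [641.8, 23.4], [641.0, -68.4], [641.0, -72.2], [640.9, -85.7]]
220 [303.5 309.5 313.5 360.5 364.5 371.5] [[634.3, 40.6], [634.2, 29.2], [634.1, 21.5], [633.3, -68.3], [633.3, -76.0], [633.2, -89.4]]
224 [301.5 307.5 313.5 360.5 366.5 373.5] [[626.6, 44.5], [626.5, 33.1], [626.4, 21.6], [625.7, -68.2], [625.6, -79.7], [625.5, -93.1]]
228 [299.5 305.5 313.5 360.5 369.5 375.5] [[619.0, 48.4], [618.9, 36.9], [618.8, 21.7], [618.0, -68.1], [617.9, -85.3], [617.8, -96.8]]
232 [301.5 304.5 313.5 360.5] [[611.3, 44.6], [611.3, 38.9], [611.1, 21.7], [610.3, -68.0]]
236 [313.5 361.5] [[603.5, 21.8], [602.7, -69.8]]
240 [313.5 361.5] [[595.8, 21.8], [595.0, -69.7]]
244 [313.5 361.5] [[588.2, 21.9], [587.4, -69.6]]
```

View pics/t6c.png

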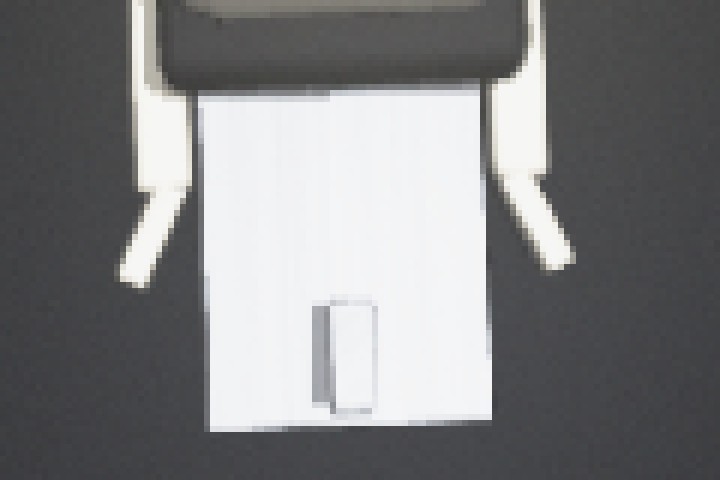

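The carrier lies square and centred between the legs (gaps at 190–198 and 482–490), flat and released, with its fin at (350,355) in the crop. I estimate the stop moved 5–6 mm, so I'm handing in.

```bash
python3 -c "
from plant import *
print(sign_off())"
```

```text
the job is handed in; nothing more can be done
None
```

The job is handed in: the carrier sits flat and square between the legs, released, with its nose about 75 mm under the head and the stop pushed back an estimated 5–6 mm (judged by feel, verdict not shown).

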